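Rebuild the separator stack of a ballot counter

TASK

Stack every feed disc and separator plate on the table onto the splined hub of the feed cartridge, turn and turn about, a feed disc at the bottom, each flat on the one below, with the ears of all the feed discs over the pin socket on the robot's left and the ears of all the separator plates over the one on its right. Only when the whole stack is on, put one retaining pin down through the ears on each side, fully home in its socket, and let go. Leave the stamps and the ink jar where they stand.

Things in the scene. Friction and masses are not known exactly. Their poses are not given: they have to be found in the camera images.
- base: Feed cartridge, fixed: white plate 150 x 84 x 20 mm; in its centre an upright splined hub, a cross of two ribs 36 x 12 mm along its x and y, tapered 3 mm a side over its last 8 mm, top 81 mm above the table (five plates fill it). It takes a plate in four directions. Origin: under the hub at table height; x axis towards the left pin socket, within 25 degrees of world +y, the robot's left.
- disc1: Steel feed disc: plate 64 mm across, 12 mm thick, 0.12 kg, rim with eight square teeth and notches, no full corners (flanks 28 mm long); cross-shaped toothed bore (two slots 39 x 14.5 mm, along its x and y); one ear 32 mm wide along +x, to 60 mm from the centre, with a 16 mm square hole. Flat flanks at y = +-32 mm. Faces alike. Origin: bore centre, underside; z up. Two or three discs are present.
- disc2: Steel feed disc: plate 64 mm across, 12 mm thick, 0.12 kg, rim with eight square teeth and notches, no full corners (flanks 28 mm long); cross-shaped toothed bore (two slots 39 x 14.5 mm, along its x and y); one ear 32 mm wide along +x, to 60 mm from the centre, with a 16 mm square hole. Flat flanks at y = +-32 mm. Faces alike. Origin: bore centre, underside; z up.
- disc3: Steel feed disc: plate 64 mm across, 12 mm thick, 0.12 kg, rim with eight square teeth and notches, no full corners (flanks 28 mm long); cross-shaped toothed bore (two slots 39 x 14.5 mm, along its x and y); one ear 32 mm wide along +x, to 60 mm from the centre, with a 16 mm square hole. Flat flanks at y = +-32 mm. Faces alike. Origin: bore centre, underside; z up.
- sep1: Aluminium separator: plate 64 mm across, 12 mm thick, 0.12 kg, a plain square with full corners, no notches (flanks 64 mm long); cross-shaped toothed bore (two slots 39 x 14.5 mm, along its x and y); one ear 32 mm wide along +x, to 60 mm from the centre, with a 16 mm square hole. Flat flanks at y = +-32 mm. Faces alike. Origin: bore centre, underside; z up.
- sep2: Aluminium separator: plate 64 mm across, 12 mm thick, 0.12 kg, a plain square with full corners, no notches (flanks 64 mm long); cross-shaped toothed bore (two slots 39 x 14.5 mm, along its x and y); one ear 32 mm wide along +x, to 60 mm from the centre, with a 16 mm square hole. Flat flanks at y = +-32 mm. Faces alike. Origin: bore centre, underside; z up.
- disc1_ear (a point): Centre of the hole in the ear of disc1, at its upper face: 46 mm from the centre.
- disc2_ear (a point): Centre of the hole in the ear of disc2, at its upper face: 46 mm from the centre.
- disc3_ear (a point): Centre of the hole in the ear of disc3, at its upper face: 46 mm from the centre.
- sep1_ear (a point): Centre of the hole in the ear of sep1, at its upper face: 46 mm from the centre.
- sep2_ear (a point): Centre of the hole in the ear of sep2, at its upper face: 46 mm from the centre.
- socket_left (a point): Mouth of the pin socket on the left of the hub as the robot sees it, 46 mm from the hub's axis: a 15 mm square blind hole in the top of the base plate (20 mm above the table), 14 mm deep.
- socket_right (a point): Mouth of the pin socket on the right of the hub as the robot sees it, 46 mm from the hub's axis: a 15 mm square blind hole in the top of the base plate (20 mm above the table), 14 mm deep.
- rack: Black fixed block 54 x 120 x 50 mm with two 13.5 mm square holes 44 mm deep in its top, 34 mm either side of its centre along its y axis, in which the pins stand. Origin: centre of its underside.
- pin1: Steel retaining pin, 0.12 kg, upright in the rack, its tip 6 mm above the table (as when home in a socket): 12 mm round shank 84 mm long, foot tapering to 6 mm over its last 6 mm, under a 22 mm square head 24 mm tall (108 mm overall). Home, its head stays clear of the stack. Origin: centre of the foot's tip; z up the pin; x, y square to the head. Both pins alike.
- pin2: Steel retaining pin, 0.12 kg, upright in the rack, its tip 6 mm above the table (as when home in a socket): 12 mm round shank 84 mm long, foot tapering to 6 mm over its last 6 mm, under a 22 mm square head 24 mm tall (108 mm overall). Home, its head stays clear of the stack. Origin: centre of the foot's tip; z up the pin; x, y square to the head. Both pins alike.
- stamp1: Bystander: self-inking stamp, blue below, white above, 36 x 46 mm and 85 mm tall. Origin: centre of its underside.
- stamp2: Bystander: self-inking stamp, blue below, white above, 36 x 46 mm and 85 mm tall. Origin: centre of its underside.
- inkjar: Bystander: ink jar, white and blue, 52 mm across, 70 mm tall. Origin: centre of its underside.

How it is judged:
On the way, in this order (a step that is already met when the one before it is completed fails the run):
1. the whole stack is on the hub, disc and separator alternating from a disc at the bottom, ears on their sides, while neither pin is in a socket ((z of disc1 in the frame of base between 0.0165 and 0.0235 m or z of disc1 in the frame of base between 0.0405 and 0.0475 m or z of disc1 in the frame of base between 0.0645 and 0.0715 m) and horizontal distance between each of disc1, disc2, disc3, sep1, sep2 and base below 0.005 m and horizontal distance between each of disc1_ear, disc2_ear, disc3_ear and socket_left below 0.009 m and angle between each of disc1, disc2, disc3, sep1, sep2's own z axis and vertical below 0.06 rad and (z of disc2 in the frame of base between 0.0165 and 0.0235 m or z of disc2 in the frame of base between 0.0405 and 0.0475 m or z of disc2 in the frame of base between 0.0645 and 0.0715 m) and (z of disc3 in the frame of base between 0.0165 and 0.0235 m or z of disc3 in the frame of base between 0.0405 and 0.0475 m or z of disc3 in the frame of base between 0.0645 and 0.0715 m) and (z of sep1 in the frame of base between 0.0285 and 0.0355 m or z of sep1 in the frame of base between 0.0525 and 0.0595 m) and horizontal distance between each of sep1_ear, sep2_ear and socket_right below 0.009 m and (z of sep2 in the frame of base between 0.0285 and 0.0355 m or z of sep2 in the frame of base between 0.0525 and 0.0595 m) and horizontal distance between each of pin1, pin2 and socket_left above 0.02 m and horizontal distance between each of pin1, pin2 and socket_right above 0.02 m), for 0.2 s.
2. a pin stands fully home in each socket, through the ears (((horizontal distance between pin1 and socket_left below 0.005 m and z of each of pin1, pin2 in the frame of base below 0.01 m and angle between each of pin1, pin2's own z axis and vertical below 0.25 rad and horizontal distance between pin2 and socket_right below 0.005 m) or (horizontal distance between pin1 and socket_right below 0.005 m and z of each of pin1, pin2 in the frame of base below 0.01 m and angle between each of pin1, pin2's own z axis and vertical below 0.25 rad and horizontal distance between pin2 and socket_left below 0.005 m))), for 0.2 s.
At the end, for the whole second after the job is handed in: Discs at levels 1, 3, 5, separators at 2, 4 (12 mm each, within 3.5 mm), centred within 5 mm, level, ear holes within 9 mm of their sockets (discs left, separators right); a pin in each socket, foot within 5 mm of its centre and 4 mm of the bottom, leaning under 0.25 rad; all at rest ((z of disc1 in the frame of base between 0.0165 and 0.0235 m or z of disc1 in the frame of base between 0.0405 and 0.0475 m or z of disc1 in the frame of base between 0.0645 and 0.0715 m) and horizontal distance between each of disc1, disc2, disc3, sep1, sep2 and base below 0.005 m and horizontal distance between each of disc1_ear, disc2_ear, disc3_ear and socket_left below 0.009 m and angle between each of disc1, disc2, disc3, sep1, sep2's own z axis and vertical below 0.06 rad and (z of disc2 in the frame of base between 0.0165 and 0.0235 m or z of disc2 in the frame of base between 0.0405 and 0.0475 m or z of disc2 in the frame of base between 0.0645 and 0.0715 m) and (z of disc3 in the frame of base between 0.0165 and 0.0235 m or z of disc3 in the frame of base between 0.0405 and 0.0475 m or z of disc3 in the frame of base between 0.0645 and 0.0715 m) and (z of sep1 in the frame of base between 0.0285 and 0.0355 m or z of sep1 in the frame of base between 0.0525 and 0.0595 m) and horizontal distance between each of sep1_ear, sep2_ear and socket_right below 0.009 m and (z of sep2 in the frame of base between 0.0285 and 0.0355 m or z of sep2 in the frame of base between 0.0525 and 0.0595 m) and ((horizontal distance between pin1 and socket_left below 0.005 m and z of each of pin1, pin2 in the frame of base below 0.01 m and angle between each of pin1, pin2's own z axis and vertical below 0.25 rad and horizontal distance between pin2 and socket_right below 0.005 m) or (horizontal distance between pin1 and socket_right below 0.005 m and z of each of pin1, pin2 in the frame of base below 0.01 m and angle between each of pin1, pin2's own z axis and vertical below 0.25 rad and horizontal distance between pin2 and socket_left below 0.005 m)) and linear speed of each of disc1, disc2, disc3, sep1, sep2, pin1, pin2 below 0.02 m/s); the robot touches nothing.
It fails at once if a stamp shifted by more than 30 mm (distance of stamp1 from where it was at the start of the episode above 0.03 m).
It fails at once if a stamp shifted by more than 30 mm (distance of stamp2 from where it was at the start of the episode above 0.03 m).
It fails at once if the ink jar shifted by more than 30 mm (distance of inkjar from where it was at the start of the episode above 0.03 m).
Of disc1, disc2, disc3 only 2 to 3 are there at a start; the rules pass over those that are not, and their reading is None.
At some moment in a run one of disc1, disc2, disc3, sep1, sep2 may be knocked a few centimetres aside while the robot is not near it.
It also fails if it takes over 208 s, if anything falls off the work surface, if the arm or the gripper's body presses on something with over 40 N, if the wrist force passes 120 N, or if a joint passes its speed limit or range.

ROBOT

A 6-joint arm with a two-finger parallel gripper is mounted at the origin on the work surface. World frame = base frame: x ahead of the robot, y to its left, z up, the work surface at z = 0. Lengths are in m, angles in rad, forces in N, time in s.
With the tool pointing down it reaches from about 0.25 to 0.725 m from the base axis. Payload 4 kg.
Tool frame: the origin (TCP) lies on the centre line of the jaws, within the pads' length; the fingertips stand 8 mm ahead of it and the grasp point (between the pads) lies 11 mm behind it; z points along the fingers, y is the line along which they close (so a half turn about z gives the same grasp; the last joint's range is limited). The gripper opens to 85 mm and grips with 20 to 120 N. Pads are 22 mm wide; open, the fingers measure 114 mm over their backs; the gripper's body (76 mm by 85 mm) begins 54 mm behind the grasp point. The pads swing forward as they close: fully open they stand 13 mm farther back than shut.
Start: joints at [1.116, 0.241, 0.005, 1.335, 0, 1.571], TCP at [0.22, 0.449, 0.239] pointing down, gripper open.
Joint ranges: [-2.72, 2.72], [-1.05, 1.87], [-1.09, 1.28], [-1.99, 2.15], [-1.42, 1.44], [-3.14, 3.14]. Speed limits (rad/s): [2.79, 2.79, 3.14, 3.14, 3.14, 3.14].

INTERFACE

Orientations are given as a unit quaternion [x, y, z, w].
In Python, from bench import monitor, imaging, ticket gives the robot as it stands.
- The arm moves only by the tool servo_tool, never from a script. Its argument "increments" is a list of rows, each a list of 4 numbers: the shift along the world's x, y, z in mm, then the turn about the world's z in degrees. A call has 1 to 8 rows; each row shifts and turns the commanded pose from where the row before left it; what a row does not reach is not made up. A row lasts 1/10 s, in which the tool goes at most 50 mm and 8.59 degrees, less where a joint would pass 70% of its speed; a pose out of reach is approached as far as the arm can. A call is refused whole if a number of a shift passes 50 or a number of a turn 8.59, either way. A call with a gripper value outside its range is refused whole. "jaw" is the closure in counts, from 0 (fully open) to 255 (shut), set as the call begins (left out, the last holds). The fingers move at their own pace and stop on an object; "force" is the grip in N (left out, the last holds). Time passes only in rows, so rows that do not move let the fingers close. It gives the time, the measured TCP pose, the force, the opening and the grip force at its end, in the units of the state.
- monitor.sense(): the state, without advancing time (a new reading comes with each control period).
- imaging.snapshot(name): name is "scene" or "top" or "wrist"; returns a dict with "color" (400x640x3 uint8, red, green, blue), "fx", "fy", "cx", "cy" (pixels), "dist_coeffs" ([k1, k2, p1, p2, k3] as OpenCV has them; the pictures are not rectified), "xyz" and "rotation" of the camera in the world; the wrist camera has in their place "T_tool_cam" (4x4, takes a point from camera to tool coordinates, whose origin is the TCP and whose axes are the flange's). Camera axes: x right, y down, z forward; pixel columns grow to the right and rows downward; lengths in m; the calibration is good to about 2 mm. A picture is of the moment at which its call begins: read the wrist's pose just before it. There is no depth.
- ticket.job_done(): hands the job in; it is judged then, once.
The state is a dict: "time": time; "q": joint angles; "joint_vel": joint speeds; "joint_torque": joint torques, N m; "position": TCP position; "tool_rot": TCP orientation; "ft_force": force on the tool from outside, world axes, zero at the start; "wrist_torque": the same for the moment, N m; "gripper_width": finger opening in m; "finger_force": force on a finger pad.
Only numpy, scipy, OpenCV 4.12 (cv2) and the standard library are available. Lean on these libraries where they do the work, as an engineer would, in place of code of your own. Each camera call takes 0.05 s, during which the arm holds its last target. There are 200 camera calls.

## Working session

There is one attempt and no reset: what is moved stays moved. The work goes in short steps, Python scripts to look and compute and a tool call to move; the robot and the scene stay as the last step left them, time stands still between calls to the robot, and variables do not carry over. Pictures are saved under pics/ and viewed, at most 14 in all, crops included, and the job is handed in when it is done.

Besides the shell and the picture viewer there is one more tool, called after "Request:" by a JSON object that holds its "method" and its "body", one argument or row to a line. servo_tool: Moves the arm, as the interface text tells. Its arguments: {"type":"object","properties":{"increments":{"type":"array","items":{"type":"array","items":{"type":"number"}}},"jaw":{"type":"number"},"force":{"type":"number"}},"required":["increments"]}

```bash
ls; mkdir -p pics
cat > h.py <<'E'
import numpy as np, cv2
from bench import monitor, imaging, ticket
from scipy.spatial.transform import Rotation as R
def snap(n):
    s=monitor.sense(); d=imaging.snapshot(n)
    K=np.array([[d['fx'],0,d['cx']],[0,d['fy'],d['cy']],[0,0,1]])
    if n=='wrist':
        T=np.eye(4);T[:3,:3]=R.from_quat(s['tool_rot']).as_matrix();T[:3,3]=s['position'];T=T@np.array(d['T_tool_cam'])
    else:
        T=np.eye(4);r=np.array(d['rotation']);T[:3,:3]=r if r.shape==(3,3) else R.from_quat(r).as_matrix();T[:3,3]=d['xyz']
    return dict(im=d['color'],K=K,D=np.array(d['dist_coeffs'],float),T=T,s=s)
def ray(c,px,z):
    p=cv2.undistortPoints(np.array(px,float).reshape(-1,1,2),c['K'],c['D']).reshape(-1,2)
    v=np.c_[p,np.ones(len(p))]@c['T'][:3,:3].T; o=c['T'][:3,3]
    return o+v*((z-o[2])/v[:,2])[:,None]
def proj(c,P):
    Ti=np.linalg.inv(c['T']); return cv2.projectPoints(np.array(P,float).reshape(-1,3),cv2.Rodrigues(Ti[:3,:3])[0],Ti[:3,3],c['K'],c['D'])[0].reshape(-1,2)
def save(c,n): cv2.imwrite('pics/'+n,c['im'][...,::-1])
E
python3 - <<'E'
from h import *
for n in('scene','top'):
    c=snap(n); save(c,n+'0.png'); print(n,c['T'].round(3).tolist(),c['K'][0,0])
s=monitor.sense();print({k:np.round(v,3).tolist() for k,v in s.items()})
w=snap('wrist');print(imaging.snapshot('wrist')['T_tool_cam'])
E
```

```text
pics
scene [[0.664, 0.631, -0.402, 1.002], [0.748, -0.568, 0.344, -0.403], [-0.011, -0.529, -0.849, 1.04], [0.0, 0.0, 0.0, 1.0]] 424.1289059455593
top [[0.017, -0.981, 0.195, 0.321], [-1.0, -0.018, -0.005, 0.019], [0.009, -0.195, -0.981, 1.239], [0.0, 0.0, 0.0, 1.0]] 438.9021555674453
{'time': 0.1, 'q': [1.116, 0.241, 0.004, 1.335, -0.0, 1.571], 'joint_vel': [0.001, -0.0, 0.003, -0.0, -0.0, 0.001], 'joint_torque': [0.0, -37.314, 25.301, 0.011, 0.0, 0.0], 'position': [0.219, 0.449, 0.238], 'tool_rot': [0.225, 0.974, -0.001, -0.0], 'ft_force': [0.467, 0.037, -0.231], 'wrist_torque': [0.0, -0.007, -0.039], 'finger_force': 0.0, 'gripper_width': 0.085}
[[ 5.65940601e-04 -9.63561589e-01 -2.67485968e-01  6.76232895e-02]
 [ 9.99999412e-01  2.97876505e-04  1.04273847e-03 -5.71621331e-04]
 [-9.25064954e-04 -2.67486401e-01  9.63561191e-01 -1.35269111e-01]
 [ 0.00000000e+00  0.00000000e+00  0.00000000e+00  1.00000000e+00]]
```

View pics/scene0.png

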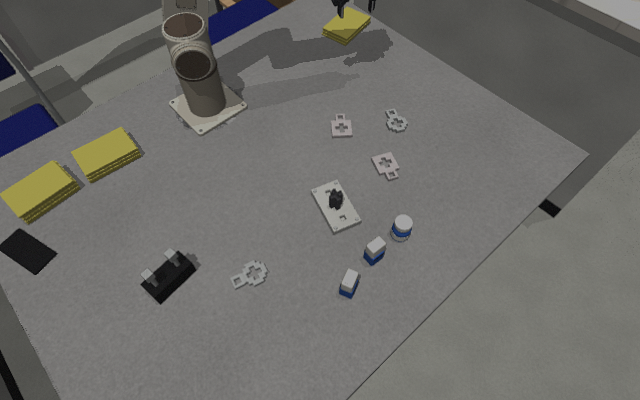

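View pics/top0.png

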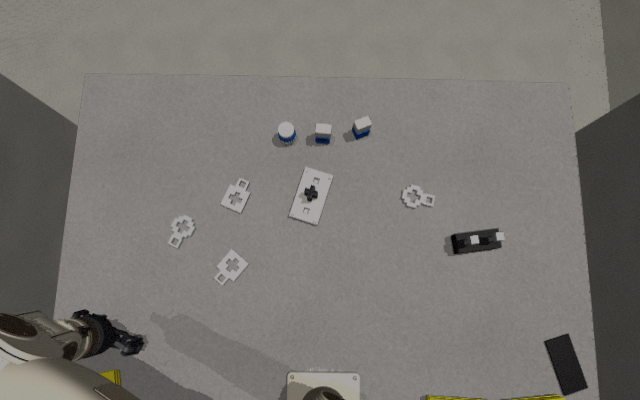

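Run:
```python
from h import *
c=snap('top'); im=c['im']
a=cv2.resize(im[160:290,160:340],None,fx=4,fy=4,interpolation=cv2.INTER_CUBIC)
cv2.imwrite('pics/top_crop.png',a[...,::-1])
print(ray(c,[[311,193],[316,180],[306,211]],0.02).round(3))
print(ray(c,[[236,200],[232,265],[183,228],[413,196]],0.012).round(3), ray(c,[[475,239],[500,236]],0.114).round(3))
```

```text
[[0.58  0.042 0.02 ]
 [0.619 0.029 0.02 ]
 [0.528 0.055 0.02 ]]
[[ 0.558  0.256  0.012]
 [ 0.374  0.257  0.012]
 [ 0.475  0.401  0.012]
 [ 0.579 -0.25   0.012]] [[ 0.447 -0.386  0.114]
 [ 0.456 -0.452  0.114]]
```

View pics/top_crop.png

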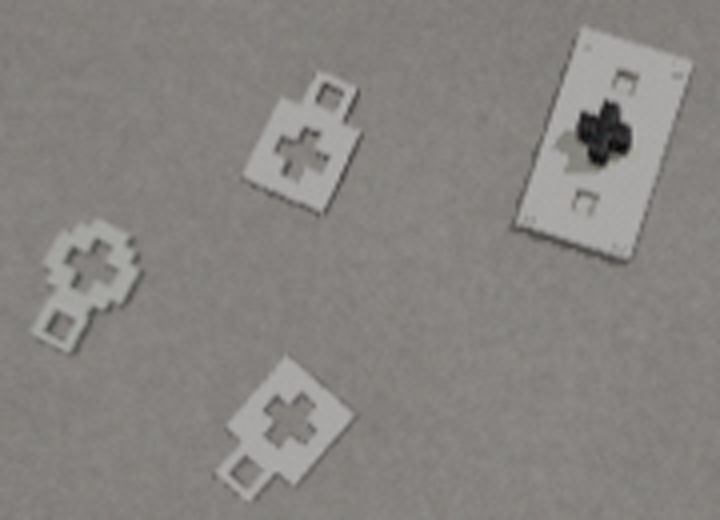

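Request:
{"method": "servo_tool", "body": {
  "increments": [
    [32,-6,-7,0],
    [32,-6,-7,0],
    [32,-6,-7,0],
    [32,-6,-7,0],
    [32,-6,-7,-1],
    [32,-6,-7,-1],
    [32,-6,-7,-1],
    [32,-6,-7,0]
  ],
  "jaw": 0,
  "force": 40
}}

```text
time: 1.05
position: [0.4769, 0.4007, 0.1827]
tool_rot: [0.251, 0.968, -0.0, -0.0]
ft_force: [-0.7, 0.3, -0.3]
gripper_width: 0.0853
finger_force: 0.0
```

Request:
{"method": "servo_tool", "body": {
  "increments": [
    [0,0,0,0],
    [0,0,0,0],
    [0,0,0,0]
  ]
}}

```text
time: 1.35
position: [0.4749, 0.4013, 0.1833]
tool_rot: [0.251, 0.968, -0.0, -0.0]
ft_force: [-0.1, -0.6, 0.1]
gripper_width: 0.0849
finger_force: 0.0
```

```bash
cat >> h.py <<'E'
def yaw(s): 
    m=R.from_quat(s['tool_rot']).as_matrix(); return np.degrees(np.arctan2(m[1,1],m[0,1]))
def holes(c,z,thr=None,amin=150):
    g=cv2.GaussianBlur(cv2.cvtColor(c['im'],cv2.COLOR_RGB2GRAY),(5,5),0)
    if thr is None: thr=cv2.threshold(g,0,255,cv2.THRESH_OTSU)[0]
    cs,h=cv2.findContours((g>thr).astype(np.uint8),cv2.RETR_CCOMP,cv2.CHAIN_APPROX_NONE)
    out=[]
    for k,q in enumerate(cs):
        if h[0][k][3]<0 or cv2.contourArea(q)<amin: continue
        P=ray(c,q.reshape(-1,2),z)[:,:2].astype(np.float32)*1000
        m=cv2.moments(P.reshape(-1,1,2)); 
        if m['m00']<50: continue
        out.append((h[0][k][3],m['m00'],np.array([m['m10'],m['m01']])/m['m00'],cv2.moments(q)['m10']/cv2.moments(q)['m00'],cv2.moments(q)['m01']/cv2.moments(q)['m00']))
    return thr,out
def plate(z,name=None,thr=None):
    c=snap('wrist'); s=c['s']
    if name: save(c,name)
    t,o=holes(c,z,thr); print('thr',t,'tcp',(s['position']*np.array(1000)).round(1),'yaw',round(yaw(s),1))
    for a in o: print('parent',a[0],'area',a[1].round(),'xy',a[2].round(1),'px',round(a[3]),round(a[4]))
    for a in o:
        for b in o:
            if a[0]==b[0] and 750<a[1]<1200 and 150<b[1]<400:
                d=b[2]-a[2]; print('PLATE centre',a[2].round(1),'ear ang',np.degrees(np.arctan2(d[1],d[0])).round(1),'dist',np.hypot(*d).round(1))
E
python3 -c "
from h import *
plate(0.012,'w1.png')"
```

```text
thr 64.0 tcp [474.9 401.3 183.3] yaw 61.0Traceback (most recent call last):
  File "<string>", line 3, in <module>
    plate(0.012,'w1.png')
    ~~~~~^^^^^^^^^^^^^^^^
  File "h.py", line 37, in plate
    for a in o: print('parent',a[0],'area',a[1].round(),'xy',a[2].round(1),'px',round(a[3]),round(a[4]))
                                           ^^^^^^^^^^
AttributeError: 'float' object has no attribute 'round'
```

View pics/w1.png

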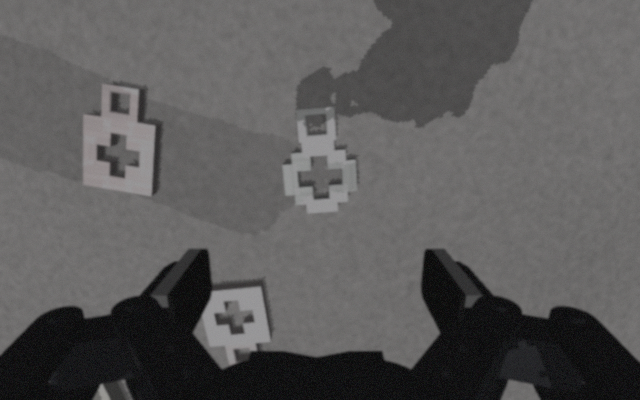

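```bash
sed -i "s/a\[1\].round()/round(a[1])/" h.py; python3 -c "
from h import *
im=cv2.imread('pics/w1.png',0)
print([int(im[y,x]) for x,y in [(320,205),(295,180),(302,115),(317,135),(320,177),(317,125),(90,180),(500,250)]])
for t in (130,):
  plate(0.012,None,t)"
```

```text
[151, 148, 109, 123, 98, 80, 141, 110]
thr 130 tcp [474.7 401.6 183.6] yaw 61.0
parent 1 area 1100 xy [562.9 257.9] px 233 318
parent 3 area 1131 xy [479.1 402.7] px 320 178
parent 9 area 1130 xy [374.2 255.4] px 117 155
parent 9 area 433 xy [338.2 284.6] px 119 103
```

```bash
python3 - <<'E'
s=open('h.py').read()
s=s.replace("cs,h=cv2.findContours((g>thr).astype(np.uint8)","B=(g>thr).astype(np.uint8) if thr else (cv2.adaptiveThreshold(g,1,cv2.ADAPTIVE_THRESH_MEAN_C,cv2.THRESH_BINARY,91,-6))\n    cs,h=cv2.findContours(B")
s=s.replace("    if thr is None: thr=cv2.threshold(g,0,255,cv2.THRESH_OTSU)[0]\n","")
s=s.replace("750<a[1]<1200 and 150<b[1]<400","700<a[1]<1250 and 120<b[1]<500")
open('h.py','w').write(s)
E
python3 -c "
from h import *
plate(0.012)"
```

```text
thr None tcp [474.7 401.7 183.8] yaw 61.0
parent 20 area 414 xy [565.7 251.4] px 229 322
parent 66 area 1058 xy [479.  402.5] px 319 178
parent 79 area 1039 xy [374.3 255.3] px 117 156
parent 79 area 349 xy [338.5 284.5] px 119 103
PLATE centre [374.3 255.3] ear ang 140.8 dist 46.2
```

```bash
python3 -c "
from h import *
c=snap('wrist'); p=ray(c,[[317,124],[320,178]],0.012); d=p[0]-p[1]; print(p*1000,np.degrees(np.arctan2(d[1],d[0])))"
```

```text
[[436.95380413 423.39086166  12.        ]
 [479.45438341 402.95408783  12.        ]] 154.3190200946812
```

Request:
{"method": "servo_tool", "body": {
  "increments": [
    [4,1,-20,-2],
    [0,0,-20,-2],
    [0,0,-20,0],
    [0,0,-20,0],
    [0,0,-20,0],
    [0,0,-10,0],
    [0,0,-10,0],
    [0,0,0,0]
  ]
}}

```text
time: 2.35
position: [0.4789, 0.4019, 0.0623]
tool_rot: [0.284, 0.959, -0.001, -0.001]
ft_force: [-1.1, -0.4, 0.2]
gripper_width: 0.0851
finger_force: 0.0
```

```bash
python3 -c "
from h import *
plate(0.012,'w2.png')"
```

```text
thr None tcp [478.9 401.9  62.3] yaw 57.0
parent 58 area 348 xy [437.4 421.5] px 305 139
```

View pics/w2.png

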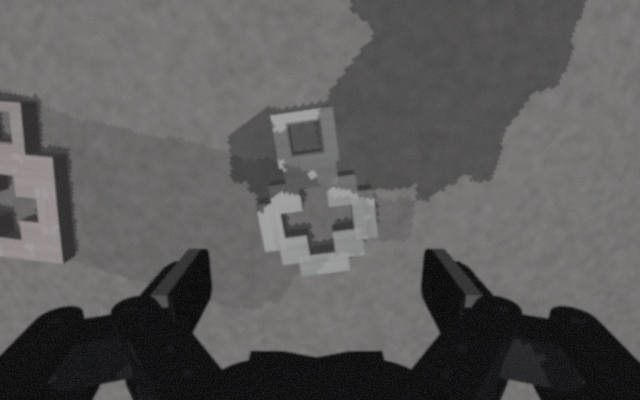

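Request:
{"method": "servo_tool", "body": {
  "increments": [
    [0,0,0,4],
    [0,0,0,4],
    [0,0,-20,0],
    [0,0,-15,0],
    [0,0,-10,0],
    [0,0,-3,0],
    [0,0,0,0],
    [0,0,0,0]
  ]
}}

```text
time: 3.2
position: [0.4802, 0.4027, 0.0162]
tool_rot: [0.217, 0.976, 0.001, 0.0]
ft_force: [-0.2, -0.9, -0.4]
gripper_width: 0.086
finger_force: 0.0
```

Request:
{"method": "servo_tool", "body": {
  "increments": [
    [0,0,-3,0],
    [0,0,-2,0],
    [0,0,0,0]
  ]
}}

```text
time: 3.5
position: [0.4795, 0.4021, 0.0101]
tool_rot: [0.217, 0.976, -0.0, -0.0]
ft_force: [-0.2, -0.8, 0.1]
gripper_width: 0.0856
finger_force: 0.0
```

Request:
{"method": "servo_tool", "body": {
  "increments": [
    [0,0,0,0],
    [0,0,0,0],
    [0,0,0,0],
    [0,0,0,0],
    [0,0,0,0],
    [0,0,0,0]
  ],
  "jaw": 255,
  "force": 40
}}

```text
time: 4.1
position: [0.4799, 0.4024, 0.0109]
tool_rot: [0.217, 0.976, 0.0, 0.0]
ft_force: [-1.1, -0.8, 5.5]
gripper_width: 0.062
finger_force: 44.3
```

Request:
{"method": "servo_tool", "body": {
  "increments": [
    [0,0,10,0],
    [0,0,25,0],
    [0,0,35,0],
    [0,0,40,0],
    [0,0,40,0],
    [0,0,40,0],
    [7,-16,0,0],
    [7,-16,0,0]
  ]
}}

```text
time: 4.9
position: [0.494, 0.3699, 0.2011]
tool_rot: [0.216, 0.976, 0.001, 0.001]
ft_force: [-0.5, 0.7, -2.1]
gripper_width: 0.0621
finger_force: 44.2
```

Request:
{"method": "servo_tool", "body": {
  "increments": [
    [15,-35,0,2],
    [20,-45,0,2],
    [20,-45,0,2],
    [20,-45,0,2],
    [20,-45,0,1],
    [20,-45,0,0],
    [20,-45,0,0],
    [16,-40,0,0]
  ]
}}

```text
time: 5.7
position: [0.6436, 0.0213, 0.1972]
tool_rot: [0.141, 0.99, -0.001, -0.003]
ft_force: [-0.1, 0.3, -1.4]
gripper_width: 0.0619
finger_force: 44.2
```

Request:
{"method": "servo_tool", "body": {
  "increments": [
    [5,-5,0,0],
    [0,0,0,0],
    [0,0,0,0],
    [0,0,0,0]
  ]
}}

```text
time: 6.1
position: [0.6486, 0.0215, 0.1995]
tool_rot: [0.139, 0.99, -0.0, -0.001]
ft_force: [-0.1, 0.2, -1.5]
gripper_width: 0.0619
finger_force: 44.2
```

```bash
python3 -c "
from h import *
c=snap('wrist');save(c,'w3.png');s=c['s'];print(s['position'],yaw(s))
b=snap('wrist'); import pickle; pickle.dump(c,open('w3.pkl','wb'))
print(holes(c,0.02))"
```

```text
[0.64862937 0.02148674 0.19952055] 74.04765994995458
(None, [(np.int32(70), 977.731569737196, array([ 578.62168149, -244.3019745 ]), 26.607465277777774, 179.23559027777776), (np.int32(89), 287.6434166934341, array([678.18287435, 105.35589532]), 413.9950322901142, 178.5812220566319), (np.int32(144), 1812.775258718466, array([573.81901823,  46.8350076 ]), 320.9559856905583, 81.04835824709339)])
```

View pics/w3.png

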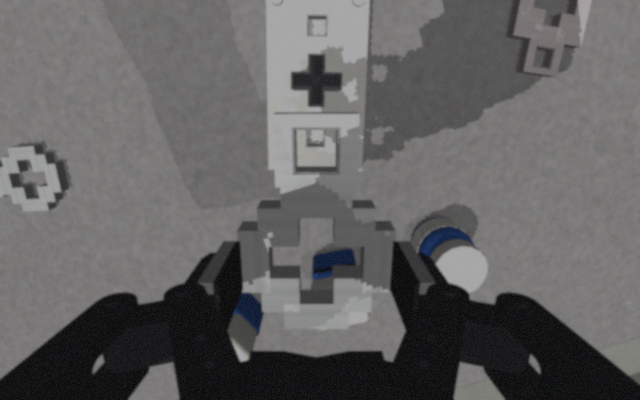

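Run:
```python
from h import *
import pickle; c=pickle.load(open('w3.pkl','rb'))
g=cv2.cvtColor(c['im'],cv2.COLOR_RGB2GRAY)
def blob(m,y0,y1,x0,x1):
    k=np.zeros_like(g);k[y0:y1,x0:x1]=1
    cs,_=cv2.findContours(((m)&(k>0)).astype(np.uint8),cv2.RETR_EXTERNAL,cv2.CHAIN_APPROX_NONE)
    q=max(cs,key=cv2.contourArea);return q
q=blob(g<55,40,115,280,350);print('hub bbox',cv2.boundingRect(q))
m=cv2.moments(q);p=[m['m10']/m['m00'],m['m01']/m['m00']];print(p)
print('hub z81,60,20',[ray(c,[p],z)[0].round(4) for z in(.081,.06,.02)])
print('sockets mouth near',ray(c,[[317,25]],.02))
print(g[5:45:2,317],g[25,300:336:2])
cor=ray(c,[[267,60],[268,110],[275,8],[369,60],[366,150],[361,8]],.02)*1000;print(cor.round(1))
for s in (30,37): print(g[s,255:385:3])
```

```text
hub bbox (293, 56, 48, 49)
[316.19240196078425, 79.91018907563026]
hub z81,60,20 [array([0.5737, 0.0426, 0.081 ]), array([0.5729, 0.0429, 0.06  ]), array([0.5713, 0.0433, 0.02  ])]
sockets mouth near [[0.52948726 0.05595785 0.02      ]]
[165 166 166 166 162 125  79 126 168 167 167 166 167 166 161 145 165 167
 168 167] [167 169 169 151 117 131 134 164 168 164 168 167 159 142 159 167 170 168]
[[544.4   8.2  20. ]
 [583.9  -3.5  20. ]
 [507.4  26.7  20. ]
 [567.8  90.4  20. ]
 [640.8  69.5  20. ]
 [526.6  94.   20. ]]
[125 124 127 122 164 169 168 164 167 170 166 167 167 167 167 166 169 152
 125 153 169 169 167 161 153 166 167 169 167 165 168 168 166 169 169 168
 169 164 107 122 123 121 125 124]
[122 126 128 127 165 169 168 169 167 168 166 166 167 166 167 165 167 165
 161 162 163 163 163 163 165 167 167 167 167 166 167 167 165 167 167 168
 168 166  98 107 126 127 124 118]
```

Run:
```python
from h import *
import pickle; c=pickle.load(open('w3.pkl','rb'))
tz=c['s']['position'][2]
g=cv2.cvtColor(c['im'],cv2.COLOR_RGB2GRAY)
o=c['s']['position']; a=np.radians(74-90+180); ux=np.array([np.cos(a),np.sin(a)]); uy=np.array([np.cos(a-np.pi/2),np.sin(a-np.pi/2)])
for n,p in dict(ear=[317,150],earouter=[316,113],bore=[317,262],l=[272,262],r=[362,262],b=[317,303],t=[317,217],bottom=[326,328]).items():
    d=(ray(c,[p],tz+.0015)[0]-o)[:2]*1000; print(n,(d@ux).round(1),(d@uy).round(1))
cv2.imwrite('pics/w3c.png',cv2.resize(g[100:340,220:410],None,fx=2.5,fy=2.5))
```

```text
ear 47.5 -0.1
earouter 61.2 -0.5
bore 1.2 -0.0
l 1.2 -18.6
r 1.2 18.5
b -18.1 0.0
t 20.9 -0.1
bottom -30.7 4.0
```

View pics/w3c.png

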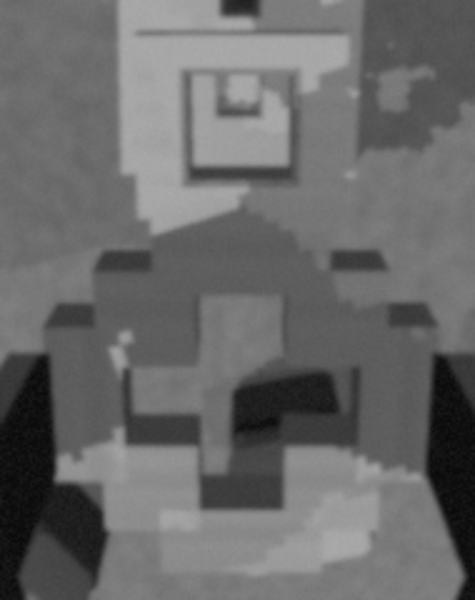

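Request:
{"method": "servo_tool", "body": {
  "increments": [
    [-20,6,0,0],
    [-25,7,0,0],
    [-20,5,-20,0],
    [-9,3,-35,0],
    [0,0,-30,0],
    [0,0,-10,0],
    [0,0,0,0],
    [0,0,0,0]
  ]
}}

```text
time: 7.0
position: [0.5768, 0.0416, 0.1067]
tool_rot: [0.139, 0.99, 0.0, 0.001]
ft_force: [0.2, -0.7, -0.5]
gripper_width: 0.062
finger_force: 44.3
```

```bash
python3 -c "
from h import *
c=snap('wrist');s=c['s'];print(s['position'],yaw(s)); save(c,'w4.png')
print(proj(c,[[.5293,.0557,.02]]))"
```

```text
[0.57677384 0.04163624 0.10667178] 73.98160066946406
[[317.22148165 125.02681985]]
```

View pics/w4.png

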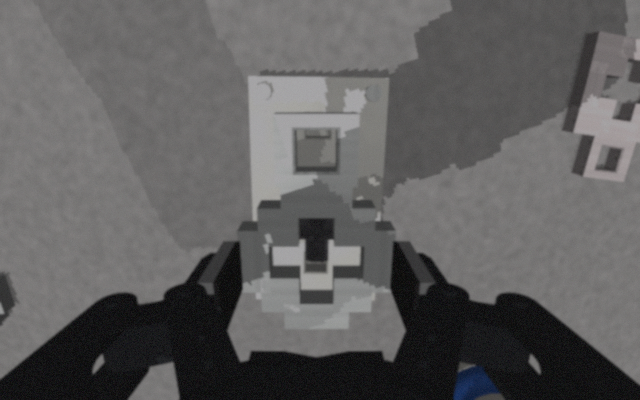

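Request:
{"method": "servo_tool", "body": {
  "increments": [
    [-2,1,0,0],
    [0,0,-6,0],
    [0,0,-6,0],
    [0,0,-5,0],
    [0,0,-4,0],
    [0,0,0,0]
  ]
}}

```text
time: 7.65
position: [0.5736, 0.042, 0.0835]
tool_rot: [0.14, 0.99, -0.0, -0.0]
ft_force: [0.8, 0.1, -2.0]
gripper_width: 0.0622
finger_force: 44.3
```

Request:
{"method": "servo_tool", "body": {
  "increments": [
    [0,0,-8,0],
    [0,0,-10,0],
    [0,0,-10,0],
    [0,0,-10,0],
    [0,0,-8,0],
    [0,0,-4,0],
    [0,0,0,0]
  ]
}}

```text
time: 8.35
position: [0.5737, 0.042, 0.0336]
tool_rot: [0.14, 0.99, -0.0, -0.0]
ft_force: [1.8, -0.5, -2.1]
gripper_width: 0.0622
finger_force: 44.1
```

Request:
{"method": "servo_tool", "body": {
  "increments": [
    [0,0,-2,0],
    [0,0,-1,0],
    [0,0,0,0]
  ]
}}

```text
time: 8.65
position: [0.5737, 0.0422, 0.0315]
tool_rot: [0.14, 0.99, 0.0, 0.0]
ft_force: [1.8, -0.0, -1.9]
gripper_width: 0.0619
finger_force: 44.2
```

Request:
{"method": "servo_tool", "body": {
  "increments": [
    [0,0,0,0],
    [0,0,0,0],
    [0,0,0,0],
    [0,0,5,0],
    [0,0,20,0],
    [0,0,35,0],
    [0,0,40,0],
    [0,0,35,0]
  ],
  "jaw": 0
}}

```text
time: 9.45
position: [0.5736, 0.0422, 0.1685]
tool_rot: [0.14, 0.99, 0.0, 0.0]
ft_force: [0.2, -0.6, 0.0]
gripper_width: 0.0855
finger_force: 0.0
```

Request:
{"method": "servo_tool", "body": {
  "increments": [
    [-3,25,15,-2],
    [-3,40,0,-2],
    [-2,45,0,-2],
    [-2,45,0,-2],
    [0,40,0,0],
    [0,20,0,0],
    [0,0,0,0],
    [0,0,0,0]
  ]
}}

```text
time: 10.25
position: [0.5634, 0.2568, 0.1812]
tool_rot: [0.208, 0.978, -0.001, -0.0]
ft_force: [-0.2, -0.1, -0.3]
gripper_width: 0.0854
finger_force: 0.0
```

```bash
python3 -c "
from h import *
plate(0.012,'w5.png')
c=snap('top');save(c,'top5.png')"
```

```text
thr None tcp [563.4 256.8 181.2] yaw 66.0
parent 35 area 390 xy [530.2  38.9] px 91 236
parent 67 area 337 xy [605. 241.] px 319 223
parent 67 area 1064 xy [562.9 258.6] px 318 173
PLATE centre [562.9 258.6] ear ang -22.7 dist 45.7
```

Request:
{"method": "servo_tool", "body": {
  "increments": [
    [0,2,-10,1],
    [0,0,-35,0],
    [0,0,-40,0],
    [0,0,-40,0],
    [0,0,-25,0],
    [0,0,-15,0],
    [0,0,-6,0],
    [0,0,0,0]
  ]
}}

```text
time: 11.15
position: [0.563, 0.258, 0.0091]
tool_rot: [0.2, 0.98, -0.001, -0.001]
ft_force: [-0.1, -0.2, 0.3]
gripper_width: 0.0858
finger_force: 0.0
```

Request:
{"method": "servo_tool", "body": {
  "increments": [
    [0,0,0,0],
    [0,0,0,0],
    [0,0,0,0],
    [0,0,0,0],
    [0,0,0,0]
  ],
  "jaw": 255
}}

```text
time: 11.65
position: [0.565, 0.2596, 0.0123]
tool_rot: [0.2, 0.98, 0.001, 0.002]
ft_force: [0.2, -0.8, 5.6]
gripper_width: 0.0617
finger_force: 44.1
```

Request:
{"method": "servo_tool", "body": {
  "increments": [
    [0,0,5,0],
    [0,0,20,0],
    [0,0,30,0],
    [0,0,35,0],
    [0,0,35,0],
    [0,0,15,0],
    [0,0,0,0],
    [0,0,0,0]
  ]
}}

```text
time: 12.45
position: [0.5632, 0.2591, 0.1497]
tool_rot: [0.2, 0.98, -0.0, -0.0]
ft_force: [0.2, 1.4, -2.0]
gripper_width: 0.0618
finger_force: 44.1
```

Request:
{"method": "servo_tool", "body": {
  "increments": [
    [2,-25,0,2],
    [2,-40,0,2],
    [2,-45,0,2],
    [2,-45,0,1],
    [2,-40,0,0],
    [0,-21,0,0],
    [0,0,0,0],
    [0,0,0,0]
  ]
}}

```text
time: 13.25
position: [0.5725, 0.0428, 0.1484]
tool_rot: [0.14, 0.99, -0.0, -0.002]
ft_force: [0.2, 0.3, -0.5]
gripper_width: 0.062
finger_force: 44.1
```

```bash
python3 -c "
from h import *
c=snap('wrist');s=c['s'];print(s['position'],yaw(s)); save(c,'w6.png')"
```

```text
[0.572461   0.04282703 0.14842178] 73.87203176969346
```

View pics/w6.png

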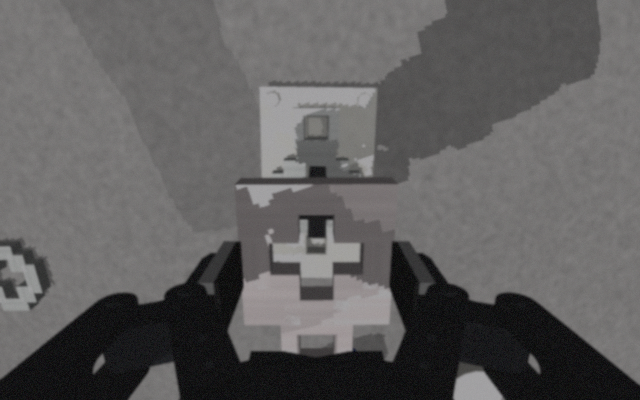

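Request:
{"method": "servo_tool", "body": {
  "increments": [
    [1,0,-15,0],
    [0,0,-20,0],
    [0,0,-12,0],
    [0,0,-7,0],
    [0,0,-6,0],
    [0,0,-5,0],
    [0,0,0,0]
  ]
}}

```text
time: 14.0
position: [0.575, 0.0433, 0.0851]
tool_rot: [0.14, 0.99, 0.0, 0.0]
ft_force: [0.5, -0.1, -0.5]
gripper_width: 0.0616
finger_force: 44.1
```

Request:
{"method": "servo_tool", "body": {
  "increments": [
    [0,0,-8,0],
    [0,0,-10,0],
    [0,0,-10,0],
    [0,0,-6,0],
    [0,0,-3,0],
    [0,0,0,0]
  ]
}}

```text
time: 14.6
position: [0.5749, 0.043, 0.0478]
tool_rot: [0.14, 0.99, -0.0, 0.0]
ft_force: [3.1, -0.6, -2.9]
gripper_width: 0.0623
finger_force: 44.1
```

Good. Seat, release, then go to disc B near (0.579, -0.245).

Request:
{"method": "servo_tool", "body": {
  "increments": [
    [0,0,-3,0],
    [0,0,-1,0],
    [0,0,0,0]
  ]
}}

```text
time: 14.9
position: [0.575, 0.0432, 0.0445]
tool_rot: [0.14, 0.99, 0.0, 0.0]
ft_force: [2.8, -0.2, -2.1]
gripper_width: 0.0619
finger_force: 44.3
```

Request:
{"method": "servo_tool", "body": {
  "increments": [
    [0,0,0,0],
    [0,0,0,0],
    [0,0,0,0],
    [0,0,5,0],
    [0,0,20,0],
    [0,0,35,0],
    [0,0,40,0],
    [0,0,35,0]
  ],
  "jaw": 0
}}

```text
time: 15.7
position: [0.5746, 0.0432, 0.1815]
tool_rot: [0.14, 0.99, 0.0, 0.0]
ft_force: [1.0, 1.0, 0.1]
gripper_width: 0.0855
finger_force: 0.0
```

Request:
{"method": "servo_tool", "body": {
  "increments": [
    [0,-20,0,5],
    [0,-40,0,8],
    [0,-45,0,8],
    [0,-45,0,8],
    [0,-45,0,8],
    [0,-45,0,8],
    [0,-35,0,8],
    [0,-13,0,8]
  ]
}}

```text
time: 16.5
position: [0.574, -0.2486, 0.1795]
tool_rot: [-0.383, 0.924, -0.0, -0.0]
ft_force: [-0.2, 0.5, 0.4]
gripper_width: 0.0854
finger_force: 0.0
```

Request:
{"method": "servo_tool", "body": {
  "increments": [
    [0,0,0,8],
    [0,0,0,8],
    [0,0,0,8],
    [0,0,0,5],
    [0,0,0,0],
    [0,0,0,0]
  ]
}}

```text
time: 17.1
position: [0.5746, -0.2448, 0.1796]
tool_rot: [-0.601, 0.799, -0.0, 0.0]
ft_force: [-0.1, 0.5, 0.1]
gripper_width: 0.0853
finger_force: 0.0
```

```bash
python3 -c "
from h import *
plate(0.012,'w7.png')"
```

```text
thr None tcp [ 574.6 -244.8  179.6] yaw 163.8
parent 91 area 1078 xy [ 578.3 -250.3] px 310 170
parent 91 area 341 xy [ 568.3 -294.8] px 307 117
PLATE centre [ 578.3 -250.3] ear ang -102.6 dist 45.6
```

Request:
{"method": "servo_tool", "body": {
  "increments": [
    [2,-3,-15,2],
    [2,-3,-35,2],
    [0,0,-40,0],
    [0,0,-40,0],
    [0,0,-25,0],
    [0,0,-11,0],
    [0,0,-3,0],
    [0,0,0,0]
  ]
}}

```text
time: 17.95
position: [0.5794, -0.2511, 0.0111]
tool_rot: [-0.629, 0.778, -0.001, 0.0]
ft_force: [-0.6, -0.3, 1.1]
gripper_width: 0.0856
finger_force: 0.0
```

Request:
{"method": "servo_tool", "body": {
  "increments": [
    [0,0,0,0],
    [0,0,0,0],
    [0,0,0,0],
    [0,0,0,0],
    [0,0,0,0]
  ],
  "jaw": 255
}}

```text
time: 18.45
position: [0.58, -0.2514, 0.013]
tool_rot: [-0.629, 0.778, -0.002, 0.001]
ft_force: [-1.3, 1.5, 4.8]
gripper_width: 0.0614
finger_force: 42.2
```

Request:
{"method": "servo_tool", "body": {
  "increments": [
    [0,0,5,0],
    [0,0,20,0],
    [0,0,30,0],
    [0,0,35,0],
    [0,0,35,0],
    [0,0,15,0],
    [0,0,0,0],
    [0,0,0,0]
  ]
}}

```text
time: 19.25
position: [0.5785, -0.2507, 0.1502]
tool_rot: [-0.629, 0.777, -0.0, 0.0]
ft_force: [-0.2, 0.0, -2.1]
gripper_width: 0.0613
finger_force: 43.7
```

Request:
{"method": "servo_tool", "body": {
  "increments": [
    [0,25,0,-8.5],
    [0,40,0,-8.5],
    [0,45,0,-8.5],
    [-2,45,0,-8.5],
    [-2,45,0,-8.5],
    [0,45,0,-8.5],
    [0,35,0,-8.5],
    [0,13,0,-8.5]
  ]
}}

```text
time: 20.05
position: [0.573, 0.0428, 0.148]
tool_rot: [-0.09, 0.996, 0.001, -0.002]
ft_force: [-0.6, -0.8, -1.0]
gripper_width: 0.0606
finger_force: 43.8
```

Request:
{"method": "servo_tool", "body": {
  "increments": [
    [0,0,0,-8.5],
    [0,0,0,-8.5],
    [0,0,0,-8.5],
    [0,0,0,-0.5],
    [0,0,0,0],
    [0,0,0,0]
  ]
}}

```text
time: 20.65
position: [0.5743, 0.0392, 0.1494]
tool_rot: [0.134, 0.991, -0.0, -0.001]
ft_force: [-0.1, -1.1, -0.3]
gripper_width: 0.0612
finger_force: 43.8
```

Run:
```python
from h import *
c=snap('wrist');s=c['s'];print(s['position'],yaw(s)); save(c,'w8.png')
o=s['position'];g=cv2.imread('pics/w8.png',0);cv2.imwrite('pics/w8c.png',cv2.resize(g[60:340,200:440],None,fx=2.1,fy=2.1))
```

```text
[0.57430912 0.03920475 0.14941564] 74.59218381095161
```

View pics/w8c.png

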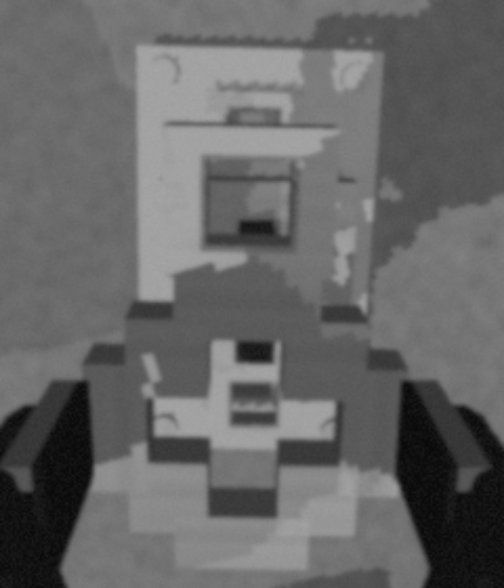

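Request:
{"method": "servo_tool", "body": {
  "increments": [
    [-1,4,-15,-0.5],
    [0,0,-20,0],
    [0,0,-12,0],
    [0,0,-7,0],
    [0,0,-6,0],
    [0,0,-5,0],
    [0,0,0,0]
  ]
}}

```text
time: 21.4
position: [0.5736, 0.0433, 0.085]
tool_rot: [0.139, 0.99, -0.0, -0.0]
ft_force: [-1.0, -0.1, -1.2]
gripper_width: 0.061
finger_force: 43.7
```

Request:
{"method": "servo_tool", "body": {
  "increments": [
    [0,0,-8,0],
    [0,0,-8,0],
    [0,0,-6,0],
    [0,0,-3,0],
    [0,0,0,0]
  ]
}}

```text
time: 21.9
position: [0.5736, 0.0432, 0.0595]
tool_rot: [0.139, 0.99, -0.0, -0.0]
ft_force: [-0.4, -0.5, -2.8]
gripper_width: 0.061
finger_force: 43.6
```

Request:
{"method": "servo_tool", "body": {
  "increments": [
    [0,0,-2,0],
    [0,0,-1,0],
    [0,0,0,0]
  ]
}}

```text
time: 22.2
position: [0.5737, 0.0434, 0.0573]
tool_rot: [0.139, 0.99, 0.0, -0.0]
ft_force: [-1.8, 0.6, -1.5]
gripper_width: 0.0613
finger_force: 43.9
```

Request:
{"method": "servo_tool", "body": {
  "increments": [
    [0,0,0,0],
    [0,0,0,0],
    [0,0,0,0],
    [0,0,5,0],
    [0,0,20,0],
    [0,0,35,0],
    [0,0,40,0],
    [0,0,25,0]
  ],
  "jaw": 0
}}

```text
time: 23.0
position: [0.5751, 0.0434, 0.1861]
tool_rot: [0.139, 0.99, 0.0, 0.002]
ft_force: [0.6, -0.3, 0.4]
gripper_width: 0.0856
finger_force: 0.0
```

Request:
{"method": "servo_tool", "body": {
  "increments": [
    [-15,15,0,5],
    [-28,30,0,8],
    [-32,34,0,8],
    [-32,34,0,8],
    [-32,34,0,8],
    [-32,34,0,8],
    [-18,21,0,8],
    [-10,10,0,8]
  ]
}}

```text
time: 23.8
position: [0.3733, 0.2571, 0.1831]
tool_rot: [-0.387, 0.922, 0.0, 0.001]
ft_force: [0.4, 0.0, -0.6]
gripper_width: 0.0856
finger_force: 0.0
```

Request:
{"method": "servo_tool", "body": {
  "increments": [
    [0,0,0,8],
    [0,0,0,8],
    [0,0,0,8],
    [0,0,0,8],
    [0,0,0,8],
    [0,0,0,8],
    [0,0,0,8],
    [0,0,0,8]
  ]
}}

```text
time: 24.6
position: [0.3751, 0.2555, 0.183]
tool_rot: [0.816, -0.578, 0.0, -0.001]
ft_force: [1.2, 1.2, 0.4]
gripper_width: 0.0854
finger_force: 0.0
```

Request:
{"method": "servo_tool", "body": {
  "increments": [
    [0,0,0,8],
    [0,0,0,8],
    [0,0,0,8],
    [0,0,0,8],
    [0,0,0,0],
    [0,0,0,0]
  ]
}}

```text
time: 25.2
position: [0.375, 0.2554, 0.1827]
tool_rot: [0.942, -0.335, 0.0, -0.0]
ft_force: [0.6, -0.3, -0.2]
gripper_width: 0.0854
finger_force: 0.0
```

```bash
python3 -c "
from h import *
plate(0.012,'w9.png')"
```

```text
thr None tcp [375.  255.4 182.7] yaw -129.2
parent 60 area 1106 xy [374.2 255.9] px 316 175
```

Request:
{"method": "servo_tool", "body": {
  "increments": [
    [-1,0,-15,0],
    [0,0,-35,0],
    [0,0,-40,0],
    [0,0,-40,0],
    [0,0,-25,0],
    [0,0,-13,0],
    [0,0,-4,0],
    [0,0,0,0]
  ]
}}

```text
time: 26.05
position: [0.3737, 0.2553, 0.0101]
tool_rot: [0.942, -0.334, -0.0, 0.0]
ft_force: [0.8, -0.1, 0.6]
gripper_width: 0.0855
finger_force: 0.0
```

Request:
{"method": "servo_tool", "body": {
  "increments": [
    [0,0,0,0],
    [0,0,0,0],
    [0,0,0,0],
    [0,0,0,0],
    [0,0,0,0]
  ],
  "jaw": 255
}}

```text
time: 26.55
position: [0.3748, 0.256, 0.0119]
tool_rot: [0.943, -0.334, 0.001, -0.001]
ft_force: [-0.7, -1.1, 5.9]
gripper_width: 0.062
finger_force: 42.4
```

Request:
{"method": "servo_tool", "body": {
  "increments": [
    [0,0,5,0],
    [0,0,20,0],
    [0,0,30,0],
    [0,0,35,0],
    [0,0,35,0],
    [0,0,20,0],
    [0,0,0,0],
    [0,0,0,0]
  ]
}}

```text
time: 27.35
position: [0.3738, 0.2553, 0.1554]
tool_rot: [0.943, -0.334, 0.0, -0.0]
ft_force: [-0.4, -0.9, -1.0]
gripper_width: 0.062
finger_force: 44.2
```

Request:
{"method": "servo_tool", "body": {
  "increments": [
    [0,0,0,-8],
    [0,0,0,-8],
    [0,0,0,-8],
    [0,0,0,-8],
    [0,0,0,-8],
    [0,0,0,-8],
    [0,0,0,-8],
    [0,0,0,-8]
  ]
}}

```text
time: 28.15
position: [0.3725, 0.2544, 0.1532]
tool_rot: [-0.62, 0.785, 0.0, -0.002]
ft_force: [-0.0, -0.9, -2.2]
gripper_width: 0.0623
finger_force: 44.2
```

Request:
{"method": "servo_tool", "body": {
  "increments": [
    [15,-15,0,-8],
    [28,-30,0,-8],
    [32,-34,0,-8],
    [32,-34,0,-8],
    [32,-34,0,-8],
    [32,-34,0,-8],
    [18,-21,0,-8],
    [10,-10,0,-8]
  ]
}}

```text
time: 28.95
position: [0.573, 0.0406, 0.1524]
tool_rot: [-0.109, 0.994, -0.0, -0.002]
ft_force: [0.3, -0.1, -1.8]
gripper_width: 0.0623
finger_force: 44.2
```

Request:
{"method": "servo_tool", "body": {
  "increments": [
    [0,0,0,-8],
    [0,0,0,-8],
    [0,0,0,-8],
    [0,0,0,-5],
    [0,0,0,0],
    [0,0,0,0],
    [0,0,0,0]
  ]
}}

```text
time: 29.65
position: [0.5723, 0.0434, 0.1544]
tool_rot: [0.139, 0.99, -0.0, -0.001]
ft_force: [0.4, -0.8, -1.0]
gripper_width: 0.0619
finger_force: 44.2
```

Run:
```python
from h import *
c=snap('wrist');s=c['s'];print(s['position'],yaw(s)); save(c,'w10.png')
g=cv2.imread('pics/w10.png',0);cv2.imwrite('pics/w10c.png',cv2.resize(g[60:360,200:440],None,fx=2,fy=2))
```

```text
[0.57227226 0.04336447 0.15435567] 74.05845784899343
```

View pics/w10c.png

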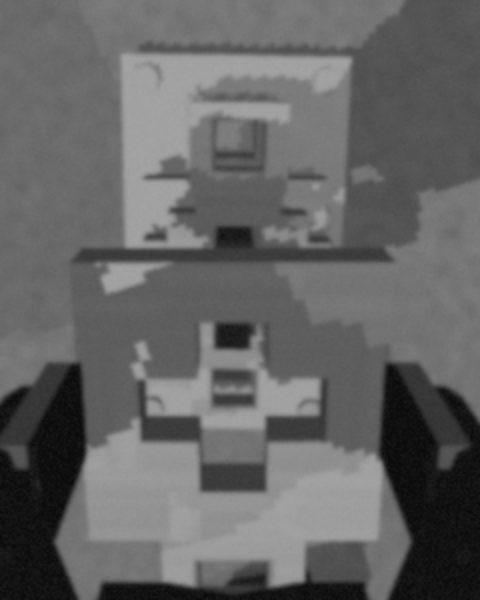

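Request:
{"method": "servo_tool", "body": {
  "increments": [
    [1,0,-18,0],
    [0,0,-20,0],
    [0,0,-14,0],
    [0,0,-7,0],
    [0,0,-6,0],
    [0,0,-5,0],
    [0,0,0,0]
  ]
}}

```text
time: 30.4
position: [0.5737, 0.0433, 0.085]
tool_rot: [0.139, 0.99, -0.0, -0.0]
ft_force: [-0.1, 0.1, -1.0]
gripper_width: 0.0619
finger_force: 44.2
```

Request:
{"method": "servo_tool", "body": {
  "increments": [
    [0,0,-6,0],
    [0,0,-5,0],
    [0,0,-3,0],
    [0,0,0,0],
    [0,0,0,0]
  ]
}}

```text
time: 30.9
position: [0.5739, 0.0433, 0.0713]
tool_rot: [0.139, 0.99, -0.0, 0.0]
ft_force: [0.5, 0.6, -0.8]
gripper_width: 0.0621
finger_force: 44.2
```

Request:
{"method": "servo_tool", "body": {
  "increments": [
    [0,0,-2,0],
    [0,0,-1,0],
    [0,0,0,0]
  ]
}}

```text
time: 31.2
position: [0.5738, 0.0433, 0.0682]
tool_rot: [0.139, 0.99, 0.0, -0.0]
ft_force: [0.7, 0.0, -2.1]
gripper_width: 0.0617
finger_force: 44.2
```

Request:
{"method": "servo_tool", "body": {
  "increments": [
    [0,0,0,0],
    [0,0,0,0],
    [0,0,0,0],
    [0,0,5,0],
    [0,0,20,0],
    [0,0,40,0],
    [0,0,40,0],
    [0,0,40,0]
  ],
  "jaw": 0
}}

```text
time: 32.0
position: [0.5736, 0.0433, 0.2152]
tool_rot: [0.139, 0.99, 0.0, 0.0]
ft_force: [0.2, 0.7, 0.4]
gripper_width: 0.0854
finger_force: 0.0
```

Request:
{"method": "servo_tool", "body": {
  "increments": [
    [0,0,30,0],
    [0,0,20,0],
    [0,0,0,0],
    [0,0,0,0],
    [0,0,0,0]
  ]
}}

```text
time: 32.5
position: [0.573, 0.0433, 0.2618]
tool_rot: [0.139, 0.99, -0.0, -0.001]
ft_force: [-0.5, -0.2, -0.8]
gripper_width: 0.0853
finger_force: 0.0
```

Run:
```python
from h import *
c=snap('wrist');s=c['s'];print(s['position'],yaw(s)); save(c,'w11.png')
import pickle;pickle.dump(c,open('w11.pkl','wb'))
for z in (.056,.068): print(z,[ (round(a[1]),a[2].round(1),round(a[3]),round(a[4])) for a in holes(c,z)[1]])
```

```text
[0.57302213 0.04326469 0.26180513] 73.98008569402694
0.056 [(3627, array([722.8,  23. ]), 337, 301), (387, array([623. ,  29.1]), 317, 218), (1186, array([576.8,  42.4]), 317, 171)]
0.068 [(3376, array([715.3,  24.3]), 337, 301), (360, array([618.9,  30.3]), 317, 218), (1104, array([574.4,  43. ]), 317, 171)]
```

View pics/w11.png

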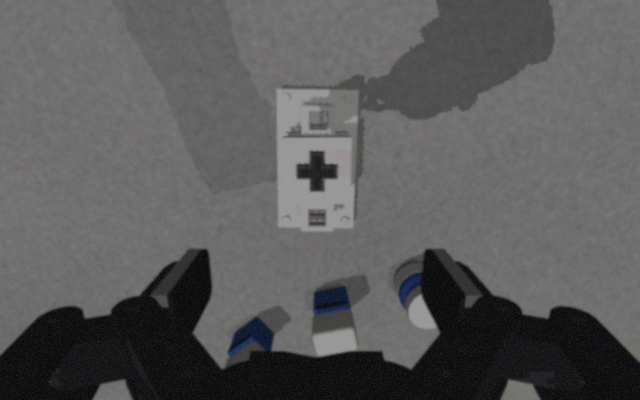

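Request:
{"method": "servo_tool", "body": {
  "increments": [
    [-6,-20,0,-4],
    [-10,-40,0,-8],
    [-10,-42,0,-8],
    [-10,-42,0,-8],
    [-10,-42,0,-8],
    [-10,-42,0,-8],
    [-10,-42,0,-8],
    [-10,-42,0,-8]
  ]
}}

```text
time: 33.35
position: [0.4966, -0.27, 0.2618]
tool_rot: [0.618, 0.786, -0.0, -0.001]
ft_force: [0.8, 0.1, -0.4]
gripper_width: 0.0853
finger_force: 0.0
```

Request:
{"method": "servo_tool", "body": {
  "increments": [
    [-10,-42,0,-6],
    [-12,-42,0,0],
    [-12,-42,0,0],
    [-11,-24,0,0],
    [0,0,0,0],
    [0,0,0,0],
    [0,0,0,0]
  ]
}}

```text
time: 34.05
position: [0.453, -0.4176, 0.2625]
tool_rot: [0.656, 0.755, 0.0, -0.001]
ft_force: [-0.3, 0.0, 0.4]
gripper_width: 0.0856
finger_force: 0.0
```

Run:
```python
from h import *
import pickle
c=snap('wrist');s=c['s'];print(s['position'],yaw(s)); save(c,'w12.png');pickle.dump(c,open('w12.pkl','wb'))
g=cv2.cvtColor(c['im'],cv2.COLOR_RGB2GRAY)
cs,_=cv2.findContours((g>130).astype(np.uint8),cv2.RETR_EXTERNAL,cv2.CHAIN_APPROX_SIMPLE)
for q in cs:
    if cv2.contourArea(q)>60:
        r=cv2.minAreaRect(q); P=ray(c,[r[0]],.114)[0]; b=ray(c,cv2.boxPoints(r),.114)[:,:2]; e=b[1]-b[0]
        print(np.round(r[0]),np.round(r[1]),P.round(4),np.degrees(np.arctan2(e[1],e[0])).round(1),[np.hypot(*(b[(i+1)%4]-b[i])).round(4) for i in(0,1)])
```

```text
[ 0.4529741  -0.41758537  0.26251191] 8.039361036594373
[313. 220.] [21. 22.] [ 0.455  -0.4515  0.114 ] 8.1 [np.float64(0.0184), np.float64(0.0187)]
[313. 138.] [25. 24.] [ 0.4456 -0.3842  0.114 ] 8.1 [np.float64(0.0189), np.float64(0.0198)]
```

View pics/w12.png

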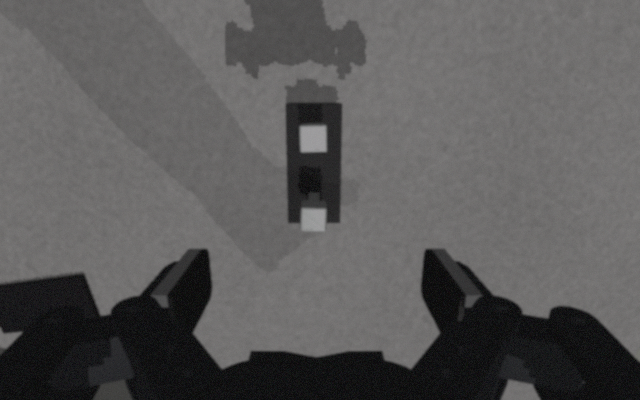

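Request:
{"method": "servo_tool", "body": {
  "increments": [
    [-4,17,-10,0],
    [-3,16,-30,0],
    [0,0,-40,0],
    [0,0,-40,0],
    [0,0,-30,0],
    [0,0,-15,0],
    [0,0,-3,0],
    [0,0,0,0]
  ]
}}

```text
time: 34.9
position: [0.4463, -0.3847, 0.0953]
tool_rot: [0.656, 0.755, 0.0, -0.0]
ft_force: [0.6, -0.6, -0.2]
gripper_width: 0.0855
finger_force: 0.0
```

Request:
{"method": "servo_tool", "body": {
  "increments": [
    [0,0,0,0],
    [0,0,0,0],
    [0,0,0,0],
    [0,0,0,0],
    [0,0,0,0],
    [0,0,0,0],
    [0,0,0,0],
    [0,0,0,0]
  ],
  "jaw": 255
}}

```text
time: 35.7
position: [0.446, -0.386, 0.0959]
tool_rot: [0.656, 0.755, -0.0, 0.001]
ft_force: [-0.3, 0.1, 4.8]
gripper_width: 0.0213
finger_force: 43.4
```

Request:
{"method": "servo_tool", "body": {
  "increments": [
    [0,0,5,0],
    [0,0,15,0],
    [0,0,20,0],
    [0,0,25,0],
    [0,0,30,0],
    [0,0,25,0],
    [0,0,10,0],
    [0,0,0,0]
  ]
}}

```text
time: 36.5
position: [0.4464, -0.3861, 0.2264]
tool_rot: [0.656, 0.755, 0.0, 0.001]
ft_force: [0.4, 0.3, -1.1]
gripper_width: 0.0212
finger_force: 42.6
```

Request:
{"method": "servo_tool", "body": {
  "increments": [
    [5,20,0,4],
    [8,40,0,8],
    [8,42,0,8],
    [8,42,0,8],
    [8,42,0,8],
    [8,42,0,8],
    [8,42,0,8],
    [8,42,0,8]
  ]
}}

```text
time: 37.3
position: [0.5057, -0.0718, 0.2231]
tool_rot: [0.188, 0.982, -0.0, -0.002]
ft_force: [0.8, -0.1, -1.2]
gripper_width: 0.0211
finger_force: 42.6
```

Request:
{"method": "servo_tool", "body": {
  "increments": [
    [8,42,0,6],
    [8,42,0,0],
    [5,30,0,0],
    [2,15,0,0],
    [0,0,0,0],
    [0,0,0,0],
    [0,0,0,0]
  ]
}}

```text
time: 38.0
position: [0.5294, 0.054, 0.2247]
tool_rot: [0.14, 0.99, -0.0, -0.001]
ft_force: [-0.6, -0.4, -1.3]
gripper_width: 0.0209
finger_force: 42.6
```

Run:
```python
from h import *
import pickle
c=snap('wrist');s=c['s'];print(s['position'],yaw(s)); save(c,'w13.png');pickle.dump(c,open('w13.pkl','wb'))
p=np.array(s['position'])
for n,o in dict(top=.0185,bot=-.0895).items(): print(n,proj(c,[p+[0,0,o]]).round())
t=snap('top');save(t,'top13.png')
```

```text
[0.52940531 0.05401426 0.2247464 ] 73.87934182765453
top [[317. 286.]]
bot [[317. 201.]]
```

View pics/w13.png

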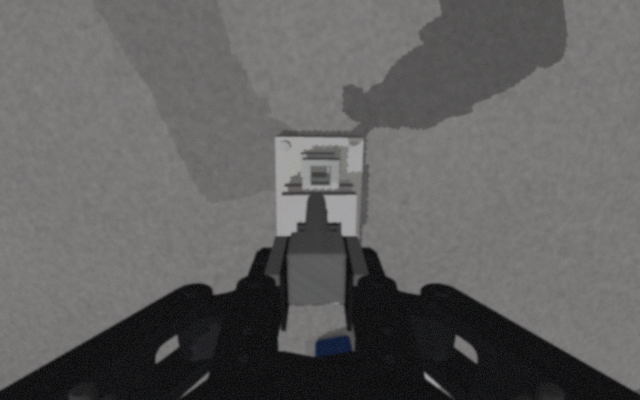

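Request:
{"method": "servo_tool", "body": {
  "increments": [
    [0,2,-15,0],
    [0,0,-25,0],
    [0,0,-20,0],
    [0,0,-10,0],
    [0,0,-5,0],
    [0,0,0,0],
    [0,0,0,0]
  ]
}}

```text
time: 38.8
position: [0.5305, 0.0572, 0.1513]
tool_rot: [0.139, 0.99, 0.0, 0.001]
ft_force: [0.9, 0.2, -1.3]
gripper_width: 0.0214
finger_force: 42.6
```

Request:
{"method": "servo_tool", "body": {
  "increments": [
    [0,0,-5,0],
    [0,0,-5,0],
    [0,0,-5,0],
    [0,0,-4,0],
    [0,0,0,0],
    [0,0,0,0]
  ]
}}

```text
time: 39.4
position: [0.5299, 0.0573, 0.1311]
tool_rot: [0.139, 0.99, -0.0, 0.0]
ft_force: [1.6, -0.6, -2.4]
gripper_width: 0.0212
finger_force: 42.6
```

Request:
{"method": "servo_tool", "body": {
  "increments": [
    [0,-1,0,0],
    [0,0,-4,0],
    [0,0,-4,0],
    [0,0,-4,0],
    [0,0,-4,0],
    [0,0,-4,0],
    [0,0,0,0]
  ]
}}

```text
time: 40.1
position: [0.5297, 0.0563, 0.1106]
tool_rot: [0.139, 0.99, -0.0, -0.0]
ft_force: [1.1, -1.1, -1.9]
gripper_width: 0.0213
finger_force: 42.6
```

Request:
{"method": "servo_tool", "body": {
  "increments": [
    [0,0,-3,0],
    [0,0,-3,0],
    [0,0,-3,0],
    [0,0,0,0],
    [0,0,0,0]
  ]
}}

```text
time: 40.6
position: [0.5299, 0.0563, 0.1022]
tool_rot: [0.139, 0.99, -0.0, 0.0]
ft_force: [0.2, -1.4, -1.6]
gripper_width: 0.0213
finger_force: 42.6
```

Into the socket (tip ≈ 12 mm); to the bottom.

Request:
{"method": "servo_tool", "body": {
  "increments": [
    [0,0,-3,0],
    [0,0,-2,0],
    [0,0,-1,0],
    [0,0,0,0],
    [0,0,0,0]
  ]
}}

```text
time: 41.1
position: [0.5299, 0.0563, 0.0962]
tool_rot: [0.139, 0.99, -0.0, 0.0]
ft_force: [1.1, -0.3, -1.6]
gripper_width: 0.0208
finger_force: 42.6
```

Request:
{"method": "servo_tool", "body": {
  "increments": [
    [0,0,0,0],
    [0,0,0,0],
    [0,0,0,0],
    [0,0,0,0],
    [0,0,15,0],
    [0,0,35,0],
    [0,0,45,0],
    [0,0,45,0]
  ],
  "jaw": 0
}}

```text
time: 41.9
position: [0.5291, 0.0563, 0.2374]
tool_rot: [0.139, 0.99, -0.0, -0.001]
ft_force: [0.5, 0.5, -0.1]
gripper_width: 0.085
finger_force: 0.0
```

Request:
{"method": "servo_tool", "body": {
  "increments": [
    [-2,-20,10,-4],
    [-8,-40,0,-8],
    [-8,-42,0,-8],
    [-8,-42,0,-8],
    [-8,-42,0,-8],
    [-8,-42,0,-8],
    [-8,-42,0,-8],
    [-8,-42,0,-8]
  ]
}}

```text
time: 42.7
position: [0.4712, -0.2572, 0.2465]
tool_rot: [0.618, 0.786, 0.0, 0.0]
ft_force: [1.0, -0.4, 0.8]
gripper_width: 0.085
finger_force: 0.0
```

Request:
{"method": "servo_tool", "body": {
  "increments": [
    [-8,-42,0,-6],
    [-8,-42,0,0],
    [0,-40,0,0],
    [0,-40,0,0],
    [0,0,0,0],
    [0,0,0,0],
    [0,0,0,0]
  ]
}}

```text
time: 43.4
position: [0.4558, -0.4187, 0.2462]
tool_rot: [0.656, 0.755, 0.0, -0.0]
ft_force: [-0.3, 0.5, -0.1]
gripper_width: 0.0856
finger_force: 0.0
```

```bash
cat > heads.py <<'E'
from h import *
c=snap('wrist');s=c['s'];print(s['position'],yaw(s))
g=cv2.cvtColor(c['im'],cv2.COLOR_RGB2GRAY)
cs,_=cv2.findContours((g>130).astype(np.uint8),cv2.RETR_EXTERNAL,cv2.CHAIN_APPROX_SIMPLE)
for q in cs:
    if cv2.contourArea(q)>60:
        r=cv2.minAreaRect(q); print(np.round(r[0]),np.round(r[1]),ray(c,[r[0]],.114)[0].round(4))
E
python3 heads.py
```

```text
[ 0.45577921 -0.41873096  0.24620583] 8.017283662084564
[310. 225.] [22. 25.] [ 0.4551 -0.452   0.114 ]
```

Request:
{"method": "servo_tool", "body": {
  "increments": [
    [0,-17,-10,0],
    [0,-17,-30,0],
    [0,0,-40,0],
    [0,0,-35,0],
    [0,0,-20,0],
    [0,0,-12,0],
    [0,0,-4,0],
    [0,0,0,0]
  ]
}}

```text
time: 44.25
position: [0.4561, -0.4538, 0.0955]
tool_rot: [0.656, 0.755, -0.0, 0.0]
ft_force: [0.1, 0.4, -0.3]
gripper_width: 0.0853
finger_force: 0.0
```

Request:
{"method": "servo_tool", "body": {
  "increments": [
    [0,0,0,0],
    [0,0,0,0],
    [0,0,0,0],
    [0,0,0,0],
    [0,0,0,0],
    [0,0,0,0],
    [0,0,0,0],
    [0,0,0,0]
  ],
  "jaw": 255
}}

```text
time: 45.05
position: [0.4559, -0.454, 0.0959]
tool_rot: [0.656, 0.755, -0.0, 0.0]
ft_force: [-1.4, 1.0, 4.9]
gripper_width: 0.0213
finger_force: 43.2
```

Request:
{"method": "servo_tool", "body": {
  "increments": [
    [0,0,5,0],
    [0,0,15,0],
    [0,0,20,0],
    [0,0,25,0],
    [0,0,30,0],
    [0,0,25,0],
    [0,0,30,0],
    [0,0,0,0]
  ]
}}

```text
time: 45.85
position: [0.4574, -0.455, 0.25]
tool_rot: [0.656, 0.755, -0.0, 0.004]
ft_force: [0.5, -1.0, -0.5]
gripper_width: 0.0211
finger_force: 42.5
```

Request:
{"method": "servo_tool", "body": {
  "increments": [
    [7,20,0,4],
    [13,40,0,8],
    [14,42,0,8],
    [14,42,0,8],
    [14,42,0,8],
    [14,42,0,8],
    [14,42,0,8],
    [14,42,0,8]
  ]
}}

```text
time: 46.65
position: [0.5595, -0.1396, 0.2437]
tool_rot: [0.188, 0.982, 0.0, -0.001]
ft_force: [0.6, -0.1, -1.9]
gripper_width: 0.0211
finger_force: 42.4
```

Request:
{"method": "servo_tool", "body": {
  "increments": [
    [14,42,0,6],
    [14,42,0,0],
    [14,42,0,0],
    [10,30,0,0],
    [6,16,0,0],
    [0,0,0,0],
    [0,0,0,0],
    [0,0,0,0]
  ]
}}

```text
time: 47.45
position: [0.6174, 0.0288, 0.2449]
tool_rot: [0.14, 0.99, -0.0, -0.0]
ft_force: [0.9, 0.3, -1.4]
gripper_width: 0.0215
finger_force: 42.5
```

Run:
```python
from h import *
c=snap('wrist');s=c['s'];print(s['position'],yaw(s)); p=np.array(s['position'])
g=cv2.GaussianBlur(cv2.cvtColor(c['im'],cv2.COLOR_RGB2GRAY),(3,3),0)
for n,o in dict(top=.0185,bot=-.0895).items(): print(n,proj(c,[p+[0,0,o]]).round())
print('col317',[(y,int(g[y,317])) for y in range(170,240,3)])
print('row206',[(x,int(g[206,x])) for x in range(295,342,2)])
print('row212',[(x,int(g[212,x])) for x in range(295,342,2)])
```

```text
[0.61737497 0.0288149  0.24494541] 73.87358276877687
top [[317. 286.]]
bot [[317. 201.]]
col317 [(170, 74), (173, 77), (176, 83), (179, 81), (182, 94), (185, 160), (188, 164), (191, 123), (194, 59), (197, 57), (200, 57), (203, 58), (206, 59), (209, 57), (212, 59), (215, 58), (218, 59), (221, 57), (224, 57), (227, 60), (230, 61), (233, 61), (236, 61), (239, 61)]
row206 [(295, 117), (297, 117), (299, 119), (301, 118), (303, 115), (305, 99), (307, 67), (309, 58), (311, 57), (313, 57), (315, 58), (317, 59), (319, 57), (321, 57), (323, 57), (325, 80), (327, 108), (329, 113), (331, 114), (333, 118), (335, 118), (337, 116), (339, 115), (341, 114)]
row212 [(295, 119), (297, 118), (299, 118), (301, 120), (303, 116), (305, 95), (307, 63), (309, 57), (311, 59), (313, 59), (315, 58), (317, 59), (319, 59), (321, 56), (323, 55), (325, 72), (327, 107), (329, 115), (331, 118), (333, 119), (335, 117), (337, 117), (339, 118), (341, 119)]
```

Request:
{"method": "servo_tool", "body": {
  "increments": [
    [2,1,-15,0],
    [0,0,-30,0],
    [0,0,-25,0],
    [0,0,-10,0],
    [0,0,-5,0],
    [0,0,0,0],
    [0,0,0,0]
  ]
}}

```text
time: 48.2
position: [0.6207, 0.0311, 0.1619]
tool_rot: [0.14, 0.99, 0.0, 0.001]
ft_force: [-1.0, -0.2, -1.0]
gripper_width: 0.0213
finger_force: 42.4
```

Request:
{"method": "servo_tool", "body": {
  "increments": [
    [0,0,-5,0],
    [0,0,-5,0],
    [0,0,-4,0],
    [0,0,0,0],
    [0,0,0,0]
  ]
}}

```text
time: 48.7
position: [0.6197, 0.0314, 0.146]
tool_rot: [0.139, 0.99, -0.0, -0.0]
ft_force: [0.2, 0.3, -1.3]
gripper_width: 0.0214
finger_force: 42.4
```

Request:
{"method": "servo_tool", "body": {
  "increments": [
    [0,-1,-4,0],
    [0,0,-5,0],
    [0,0,-5,0],
    [0,0,-5,0],
    [0,0,-5,0],
    [0,0,0,0],
    [0,0,0,0]
  ]
}}

```text
time: 49.4
position: [0.6197, 0.0303, 0.1221]
tool_rot: [0.139, 0.99, -0.0, -0.0]
ft_force: [0.7, -0.3, -0.9]
gripper_width: 0.0214
finger_force: 42.4
```

Request:
{"method": "servo_tool", "body": {
  "increments": [
    [0,0,-4,0],
    [0,0,-4,0],
    [0,0,-4,0],
    [0,0,0,0],
    [0,0,0,0]
  ]
}}

```text
time: 49.9
position: [0.6196, 0.0303, 0.1101]
tool_rot: [0.139, 0.99, -0.0, -0.0]
ft_force: [-0.4, 0.1, -2.1]
gripper_width: 0.0212
finger_force: 42.4
```

Request:
{"method": "servo_tool", "body": {
  "increments": [
    [0,0,-3,0],
    [0,0,-3,0],
    [0,0,-3,0],
    [0,0,-2,0],
    [0,0,0,0],
    [0,0,0,0]
  ]
}}

```text
time: 50.5
position: [0.6198, 0.0303, 0.0992]
tool_rot: [0.139, 0.99, -0.0, -0.0]
ft_force: [0.1, 0.5, -0.8]
gripper_width: 0.0212
finger_force: 42.4
```

Request:
{"method": "servo_tool", "body": {
  "increments": [
    [0,0,-2,0],
    [0,0,-1,0],
    [0,0,0,0],
    [0,0,0,0]
  ]
}}

```text
time: 50.9
position: [0.6198, 0.0304, 0.0963]
tool_rot: [0.139, 0.99, 0.0, 0.0]
ft_force: [0.1, -0.0, -1.4]
gripper_width: 0.0213
finger_force: 42.5
```

Home; release, rise and check.

Request:
{"method": "servo_tool", "body": {
  "increments": [
    [0,0,0,0],
    [0,0,0,0],
    [0,0,0,0],
    [0,0,0,0],
    [0,0,15,0],
    [0,0,35,0],
    [0,0,45,0],
    [0,0,45,0]
  ],
  "jaw": 0
}}

```text
time: 51.7
position: [0.6193, 0.0303, 0.2373]
tool_rot: [0.139, 0.99, -0.0, -0.001]
ft_force: [1.4, -0.5, -0.6]
gripper_width: 0.0852
finger_force: 0.0
```

Request:
{"method": "servo_tool", "body": {
  "increments": [
    [-20,7,15,0],
    [-24,6,15,0],
    [0,0,0,0],
    [0,0,0,0],
    [0,0,0,0]
  ]
}}

```text
time: 52.2
position: [0.576, 0.0432, 0.2655]
tool_rot: [0.139, 0.99, -0.0, -0.0]
ft_force: [0.3, -0.4, 0.3]
gripper_width: 0.0856
finger_force: 0.0
```

Run:
```python
from h import *
c=snap('wrist');s=c['s'];print(s['position'],yaw(s)); save(c,'w14.png')
print('expected heads',proj(c,[[.5294,.0559,.114],[.6178,.0305,.114],[.5736,.0432,.081]]).round())
g=cv2.GaussianBlur(cv2.cvtColor(c['im'],cv2.COLOR_RGB2GRAY),(3,3),0)
for x,y in proj(c,[[.5294,.0559,.114],[.6178,.0305,.114]]).round().astype(int):
    print([int(v) for v in g[y,x-24:x+25:3]],[int(v) for v in g[y-24:y+25:3,x]])
for n in('scene','top'):
    t=snap(n); h=cv2.cvtColor(t['im'],cv2.COLOR_RGB2GRAY)
    for P in ([.5294,.0559,.114],[.6178,.0305,.114]):
        x,y=proj(t,[P])[0].round().astype(int); print(n,x,y); print(h[y-8:y+12:2,x-10:x+11:2])
```

```text
[0.57598569 0.04318175 0.26551908] 73.97306293635603
expected heads [[316. 120.]
 [316. 229.]
 [316. 169.]]
[151, 145, 120, 145, 143, 104, 106, 107, 108, 109, 109, 110, 110, 106, 103, 116, 116] [117, 114, 136, 149, 93, 58, 71, 103, 108, 106, 105, 106, 105, 104, 101, 102, 144]
[111, 110, 107, 107, 110, 108, 144, 150, 151, 149, 146, 145, 144, 135, 105, 109, 107] [72, 56, 56, 60, 122, 151, 150, 150, 151, 148, 148, 139, 109, 108, 109, 110, 112]
scene 328 173
[[129 126 126 129 127 127 127 125 127 128 126]
 [128 124 128 124 126 126 127 127 129 128 128]
 [127 126 126 124 128 126 127 124 128 127 123]
 [126 125 126 128 130 119 114 111 130 130 125]
 [124 127 127 123  95 110 108 109 112 127 126]
 [126 128 128 128  60 113 108 109 110 115 124]
 [127 124 123 125  54  86 112 112  80 103 126]
 [122 122 129 127 111  60  78  64  65 100 107]
 [124 125 128 126 133  72  70  73 101 112  92]
 [126 124 149 154 125  74  67  97  97  91 137]]
scene 344 199
[[ 40  73  86  34 138 146 141 123 126 126 125]
 [ 37  42  43  52  80 144 153 133 124 119 124]
 [ 50  42  33  49  83 163 148 153 121 122 122]
 [ 46  52  42  
[... 580 characters left out ...]
163 163 162 165 164 165 163]
 [164 165 166 165 164 163 163 164 165 162 164]
 [165 165 163 164 164 164 164 164 163 164 165]
 [161 164 163 163 163 165 165 164 164 164 166]
 [165 164 165 164 164 163 164 165 165 164 163]]
top 315 172
[[163 163 164 162 164 163 164 163 162 165 166]
 [164 165 165 164 163 164 164 164 163 165 163]
 [165 164 164 163 164 164 162 164 164 166 164]
 [163 163 164 164 164 162 164 167 166 163 166]
 [162 163 165 164 164 163 165 162 164 162 163]
 [163 163 164 164 166 164 165 164 165 163 162]
 [164 164 162 163 162 166 164 165 165 164 165]
 [164 164 163 163 164 162 163 164 163 164 164]
 [163 162 163 164 164 164 163 163 163 165 165]
 [165 164 165 162 164 163 166 164 164 166 164]]
```

```bash
python3 -c "
from bench import ticket
print(ticket.job_done())"
```

```text
the job is handed in; nothing more can be done
None
```

The job is handed in, with no verdict returned: both discs and both separators went on the hub (disc, separator, disc, separator), and both pins went to full depth with no resistance and were released. Only the side choice is unsure: the sockets lie about 74 degrees from the stated direction, so I treated the nearer socket, slightly further to the robot's left, as the left one.

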